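Take the middle dibber out from under the rack bars

TASK

Of the three wooden dibbers lying under the two steel bars of the rack, take the one of middle thickness: draw it back until its pointed end is free of the far bar, tilt that end up through the gap between the bars, and pull it out slantwise. Finish while still holding it in the gripper, still and with its whole length a hand's width or more higher than the bars and touching nothing else; leave the other two dibbers in their grooves and do not disturb the torch, funnel, saucer and spanner.

Things in the scene. Friction and masses are not known exactly. Their poses are not given: they have to be found in the camera images.
- rack: Fixed wooden rack on the bench. Origin on the bench surface right under the near bar's middle; x runs along the dibbers from near bar to far bar, y across the three lanes (lane centres y = -65, 0, +65 mm), z up. Plywood base 315 x 270 x 12 mm, x = -120 to +195 mm. End stop boards 75 mm high, inner faces at x = -110 and +185 mm. Nothing lies over the gap between the bars.
- near_bar (a point): middle of the near steel bar's axis (rack x = 0), 101 mm above the bench. Rigid bar 10 mm diameter, lies along y above the dibbers; its ends sit on wooden posts 22 x 16 mm at rack y = -125 and +125 mm, post tops 108 mm high
- far_bar (a point): middle of the far steel bar's axis (rack x = 150 mm), 101 mm above the bench; same bar and posts as the near one
- groove (a point): bottom of the middle lane's V groove in the near bearer, under the near bar, 55 mm above the bench. Two pine bearers, 16 mm thick in x, 200 mm long in y, centred at rack x = 0 and 125 mm, carry the dibbers in V grooves, one per lane; flanks rise 30 degrees, 18 mm wide each side. Dibber axes lie 62.5 / 66.5 / 71 mm above the bench (thin / middle / thick)
- dibber_mid: The one to take: the middle of three look-alike round wooden dibbers, 20 mm diameter, 220 mm long. Origin at mid-length on its axis; x along it towards the point (cone over the last 25 mm). Lies level in one of the lanes (which one varies), point towards rack +x, middle at rack x = 60 to 71 mm. 40 to 85 g. Its point starts 20 to 31 mm past the far bar's axis; it can be drawn back about 60 mm before its tail meets the end stop.
- dibber_mid_tip (a point): the pointed end of the middle dibber, on its axis (110 mm from its middle)
- dibber_mid_tail (a point): the blunt end of the middle dibber, on its axis (110 mm from its middle)
- dibber_thin: The thinnest of three look-alike round wooden dibbers, 13 mm diameter, 220 mm long. Origin at mid-length on its axis; x along it towards the point (cone over the last 25 mm). Lies level in one of the lanes (which one varies), point towards rack +x, middle at rack x = 60 to 71 mm.
- dibber_thick: The thickest of three look-alike round wooden dibbers, 28 mm diameter, 220 mm long. Origin at mid-length on its axis; x along it towards the point (cone over the last 25 mm). Lies level in one of the lanes (which one varies), point towards rack +x, middle at rack x = 60 to 71 mm.
- torch: yellow torch standing on its lens, 60 mm wide, 145 mm tall; origin under its centre; beside the rack
- funnel: blue plastic funnel standing mouth down, 100 mm wide, 100 mm tall; origin under its centre; beside the rack
- saucer: terracotta saucer, 120 mm wide, 20 mm tall; origin under its centre; beside the rack
- spanner: steel spanner 200 mm long lying flat beside the rack; origin under it, x along it
Things that resemble listed ones, but are neither listed nor needed, are in the scene too. Of the things that look like the funnel, the smaller one is meant. Leave any purple look-alike of the dibber_thin alone.

How it is judged:
By the outcome, as a careful person would: the job done as asked, in the order asked, and still so for the second after the job is handed in, while the arm keeps its last pose, push and grip.
It also fails if it takes over 38 s, if anything falls off the work surface, if the arm or the gripper's body presses on something with over 40 N, if the wrist force passes 120 N, or if a joint passes its speed limit or range.

ROBOT

A 6-joint arm with a two-finger parallel gripper is mounted at the origin on the work surface. World frame = base frame: x ahead of the robot, y to its left, z up, the work surface at z = 0. Lengths are in m, angles in rad, forces in N, time in s.
With the tool pointing down it reaches from about 0.35 to 0.775 m from the base axis. Payload 5.5 kg.
Tool frame: the origin (TCP) lies at the very end of the fingers, on their centre line; the grasp point (between the pads) lies 19 mm behind it; z points along the fingers, y is the direction in which the jaws open and shut (so a half turn about z gives the same grasp; the last joint's range is limited). The gripper opens to 85 mm and grips with 20 to 120 N. Pads are 22 mm wide; open, the fingers measure 114 mm over their backs; the gripper's body (76 mm by 85 mm) begins 54 mm behind the grasp point. The pads swing forward as they close: fully open they stand 13 mm farther back than shut.
Start: joints at [1.072, 0.313, 0.046, 1.304, 0, 1.431], TCP at [0.202, 0.538, 0.231] pointing down, gripper open.
Joint ranges: [-2.76, 2.76], [-0.86, 1.69], [-1.03, 1.26], [-2.2, 2.34], [-1.47, 1.5], [-3.14, 3.14]. Speed limits (rad/s): [2.57, 2.57, 3.14, 3.14, 3.14, 3.14].

INTERFACE

Orientations are given as a unit quaternion [w, x, y, z].
In Python, from workcell import get_state, vision, workorder, silhouettes, tip_of gives the robot as it stands.
- The arm moves only by the shell command python3 -m inch 'ROWS' [FORCE]. ROWS is JSON, a list of rows, each a list of 7 numbers: the shift along the tool's x, y, z in cm, then the turn, a rotation vector about the tool's x, y, z in degrees, then the finger opening in cm, from 0 to 8.54. In form: [[dx, dy, dz, rx, ry, rz, hand], ...]. A call has 1 to 5 rows; each row shifts and turns the commanded pose from where the row before left it, along the tool's axes as they then stand; what a row does not reach is not made up. A row lasts 1/10 s, in which the tool goes at most 50 mm and 8.59 degrees, less where a joint would pass 70% of its speed; a pose out of reach is approached as far as the arm can. A call with a gripper value outside its range is refused whole. The fingers move at their own pace and stop on an object; FORCE is the grip in N (left out, the last holds). Time passes only in rows, so rows that do not move let the fingers close. It gives the time, the measured TCP pose, the force and the opening at its end, in the units of the state.
- get_state(): the state, without advancing time (a new reading comes with each control period).
- vision.read_camera(name): name is "side" or "top"; returns a dict with "pixels" (400x640x3 uint8, red, green, blue), "depth" (400x640 float32, m along the optical axis (not along the pixel's ray), 0 where there is no reading), "mtx" (3x3 intrinsics, pixels), "k1" (the pictures are not rectified: a ray, as slopes to the right and down, at radius r is drawn at 1 + k1 r^2 times it, then the intrinsics apply), "T" (4x4, takes a point from camera to world coordinates). Camera axes: x right, y up, looking along -z (the intrinsics and any distortion apply to the point x, -y, -z); pixel columns grow to the right and rows downward; lengths in m; the calibration is good to about 2 mm. A picture is of the moment at which its call begins.
- workorder.hand_in(): hands the job in, once; it reports no verdict.
Trained networks look in a picture, given as the dict that the camera call returned (one of the last four; its "shot" number tells which), for a name from the list of things; names that differ only in an ending like _2 or _b are one class to them, and where a whole thing is asked for, a point or a joint stands for the part that bears it (a point fixed in the world has none). Each returns a list of dicts, best first, with "confidence" (0 to 1); they miss things now and then, are a little off and sometimes report something else, mostly with a low value. They report only what shows in the picture. A call takes as long as a camera call. They do not tell look-alikes from the thing itself.
- silhouettes(picture, label): "mask" (400x640 bool, what is visible of it) and "location" ([column, row] in pixels, amid what is visible of it).
- tip_of(picture, label): "location" ([column, row] in pixels: a listed point, or the origin of a listed thing).
The state is a dict: "clock": time; "joint_pos": joint angles; "qvel": joint speeds; "tau": joint torques, N m; "tcp_pos": TCP position; "orientation": TCP orientation; "wrist_force": force on the tool from outside, world axes, zero at the start; "ft_torque": the same for the moment, N m; "finger_gap": finger opening in m.
Only numpy, scipy, OpenCV 4.12 (cv2) and the standard library are available. Lean on these libraries where they do the work, as an engineer would, in place of code of your own. Each camera call takes 0.05 s, during which the arm holds its last target.

## Working session

There is one attempt and no reset: what is moved stays moved. The work goes in short steps, Python scripts to look and compute and a shell command to move; the robot and the scene stay as the last step left them, time stands still between calls to the robot, and variables do not carry over. Pictures are saved under pics/ and viewed, and the job is handed in when it is done.

```bash
mkdir -p pics; ls
python3 - <<'E'
from workcell import get_state, vision
import cv2
print(get_state())
for n in ("side","top"):
    p=vision.read_camera(n)
    cv2.imwrite(f"pics/{n}0.png",p["pixels"][:,:,::-1])
    print(n,p["mtx"].tolist(),p["k1"],p["T"].round(4).tolist(),p["shot"])
E
```

```text
pics
{'clock': 0.0, 'joint_pos': array([ 1.07237514e+00,  3.14023894e-01,  4.49571903e-02,  1.30361390e+00,
       -1.19049711e-05,  1.43119283e+00]), 'qvel': array([-1.51040278e-04,  2.89129611e-04,  4.20721912e-04, -3.92663823e-04,
       -3.89449026e-04,  3.69774967e-05]), 'tau': array([-1.16592426e-03, -4.80630720e+01,  2.98529434e+01,  1.97452650e-02,
       -1.25500528e-04, -2.00309597e-05]), 'tcp_pos': array([0.20168051, 0.5379058 , 0.23038661]), 'orientation': array([-2.89829927e-04,  1.78447853e-01,  9.83948920e-01, -8.96471081e-04]), 'wrist_force': array([ 0.90140414, -0.04991684,  0.54009855]), 'ft_torque': array([0.01552678, 0.01683789, 0.02462426]), 'finger_gap': 0.08535583599763875}
side [[365.62625647588385, 0.0, 315.8797630589112], [0.0, 365.62625647588385, 203.73015311128796], [0.0, 0.0, 1.0]] -0.05482224280599252 [[0.8355, 0.3603, -0.4149, 0.1137], [-0.5495, 0.5419, -0.6359, -0.6892], [-0.0043, 0.7593, 0.6507, 0.8477], [0.0, 0.0, 0.0, 1.0]] 1
top [[424.85929248215973, 0.0, 316.0109000744685], [0.0, 424.85929248215973, 203.55587882389375], [0.0, 0.0, 1.0]] -0.08752487125599326 [[0.0055, 0.9981, -0.0608, 0.5438], [-1.0, 0.0053, -0.0026, 0.0519], [-0.0023, 0.0609, 0.9981, 1.2416], [0.0, 0.0, 0.0, 1.0]] 2
```

View pics/side0.png

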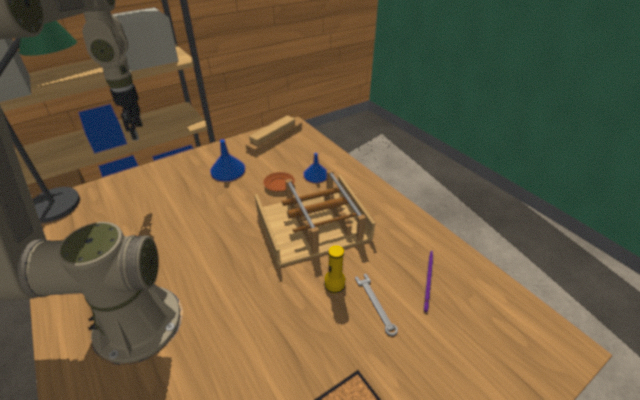

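View pics/top0.png

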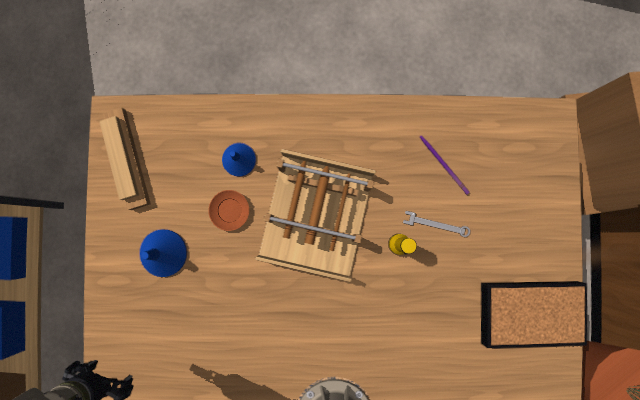

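The top view shows the rack around (318,215), with three dibbers at about columns 292, 318 and 341. The near bar is at row ~228 and the far bar at row ~172. The torch is at (402,245), the small funnel at (239,160), and the purple stick at (445,165) is a decoy. Next I'll measure these.

```bash
cat > h.py <<'E'
import numpy as np, cv2
from workcell import get_state, vision, silhouettes, tip_of
from scipy.spatial.transform import Rotation as R
def und(p,uv):
    d=np.array([p["k1"],0,0,0,0],float)
    return cv2.undistortPoints(np.array(uv,float).reshape(-1,1,2),p["mtx"],d,None,None,None) .reshape(-1,2)
def ray(p,uv):
    s=und(p,uv); d=np.c_[s[:,0],-s[:,1],-np.ones(len(s))]
    return p["T"][:3,3], d@p["T"][:3,:3].T
def atz(p,uv,z):
    o,d=ray(p,uv); return o+d*((z-o[2])/d[:,2])[:,None]
def cloud(p):
    v,u=np.mgrid[0:400,0:640]
    o,d=ray(p,np.c_[u.ravel(),v.ravel()]); P=o+d*p["depth"].reshape(-1,1)
    P[p["depth"].ravel()==0]=np.nan
    return P.reshape(400,640,3)
def proj(p,X):
    X=np.atleast_2d(X); T=np.linalg.inv(p["T"]); c=X@T[:3,:3].T+T[:3,3]
    s=np.c_[c[:,0]/-c[:,2],-c[:,1]/-c[:,2]]; r2=(s**2).sum(1,keepdims=True); s=s*(1+p["k1"]*r2)
    return s@p["mtx"][:2,:2].T+p["mtx"][:2,2]
E
python3 - <<'E'
from h import *
p=vision.read_camera("top"); q=vision.read_camera("side")
C=cloud(p)
for n,z in [("near_bar",.101),("far_bar",.101),("groove",.055),("dibber_mid",.0665),("dibber_mid_tip",.0665),("dibber_mid_tail",.0665),("dibber_thin",.0625),("dibber_thick",.071),("rack",0),("torch",0),("funnel",0),("saucer",0),("spanner",0)]:
    for nm,pic in(("top",p),("side",q)):
        for r in tip_of(pic,n)[:4]:
            print(n,nm,round(r["confidence"],2),np.round(r["location"]),atz(pic,[r["location"]],z)[0].round(4))
m=silhouettes(p,"dibber_mid")
for r in m[:5]:
    M=r["mask"]; print(r["confidence"],np.round(r["location"]),M.sum(),np.nanpercentile(C[M][:,2],[10,50,80,95]).round(4))
cv2.imwrite("pics/crop.png",cv2.resize(p["pixels"][140:290,245:390,::-1],None,fx=4,fy=4,interpolation=cv2.INTER_CUBIC))
E
```

```text
near_bar top 0.58 [308. 226.] [0.5524 0.0755 0.101 ]
near_bar side 0.78 [298. 204.] [0.5443 0.0721 0.101 ]
far_bar top 0.88 [326. 175.] [0.6911 0.0283 0.101 ]
far_bar side 0.89 [345. 190.] [0.7062 0.0462 0.101 ]
groove top 0.58 [311. 227.] [0.5514 0.0684 0.055 ]
groove side 0.85 [298. 214.] [0.5433 0.0747 0.055 ]
dibber_mid top 0.59 [295. 199.] [0.6287 0.1122 0.0665]
dibber_mid side 0.81 [310. 196.] [0.6195 0.1191 0.0665]
dibber_mid_tip top 0.57 [301. 162.] [0.7311 0.0986 0.0665]
dibber_mid_tip side 0.89 [343. 186.] [0.7436 0.1005 0.0665]
dibber_mid_tail top 0.57 [287. 236.] [0.5264 0.1352 0.0665]
dibber_mid_tail side 0.68 [282. 205.] [0.5162 0.1289 0.0665]
dibber_thin top 0.69 [341. 215.] [ 0.5837 -0.0143  0.0625]
dibber_thin top 0.52 [444. 162.] [ 0.7356 -0.304   0.0625]
dibber_thin side 0.82 [427. 280.] [ 0.6885 -0.3484  0.0625]
dibber_thin side 0.5 [324. 221.] [ 0.5908 -0.0059  0.0625]
dibber_thick side 0.79 [320. 204.] [0.6185 0.0606 0.071 ]
rack top 0.79 [314. 229.] [0.546  0.0592 0.    ]
rack side 0.74 [300. 228.] [0.5424 0.0631 0.    ]
rack side 0.2 [346. 191.] [0.7845 0.1369 0.    ]
torch top 0.69 [397. 244.] [ 0.5024 -0.1833  0.    ]
torch top 0.66 [317. 204.] [0.6177 0.0525 0.    ]
torch side 0.91 [334. 279.] [ 0.5133 -0.1686  0.    ]
funnel top 0.97 [167. 253.] [0.4725 0.4924 0.    ]
funnel top 0.95 [238. 161.] [0.7438 0.2878 0.    ]
funnel side 0.83 [317. 175.] [0.7529 0.2808 0.    ]
funnel side 0.63 [226. 172.] [0.4627 0.5008 0.    ]
saucer top 0.92 [229. 209.] [0.6016 0.311  0.    ]
saucer side 0.82 [274. 187.] [0.578  0.3092 0.    ]
spanner top 0.75 [434. 224.] [ 0.5627 -0.2934  0.    ]
spanner side 0.7 [379. 306.] [ 0.5645 -0.3089  0.    ]
0.98 [296. 200.] 402 [0.071  0.0749 0.077  0.0791]
```

View pics/crop.png

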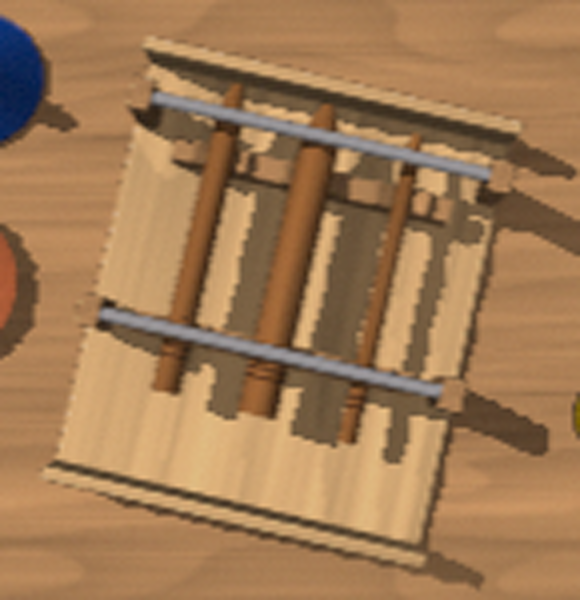

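Candidates for the dibber of middle thickness:
- Left lane, (296,200)
- Centre lane, (318,203), clearly the thickest
- Right lane, (341,205), clearly the thinnest
- Purple stick, (445,165), a decoy off the rack

The crop shows the left lane is in between, and its measured top of about 76 mm matches the mid dibber (76.5 mm). Now I'll fit its exact axis and the rack.

Run:
```python
from h import *
p=vision.read_camera("top"); q=vision.read_camera("side")
def line(P):
    c=np.median(P,0)
    for _ in range(6):
        u,s,vt=np.linalg.svd(P-c,full_matrices=False); d=vt[0]*np.sign(vt[0][0] if abs(vt[0][0])>.5 else vt[0][1])
        r=np.linalg.norm((P-c)-np.outer((P-c)@d,d),axis=1); P=P[r<max(2*np.median(r),.002)]; c=P.mean(0)
    t=(P-c)@d
    return c,d,c+d*t.min(),c+d*t.max(),np.median(r)
for nm,pic in(("top",p),("side",q)):
    C=cloud(pic)
    for n,z in(("dibber_mid",.0765),("dibber_thick",.085)):
      for r in silhouettes(pic,n)[:3]:
        M=r["mask"]; v,u=np.nonzero(M)
        P=C[M]; P=P[~np.isnan(P).any(1)]; P=P[(P[:,2]>.055)&(P[:,2]<.095)]
        c,d,a,b,e=line(P)
        print(nm,n,round(r["confidence"],2),"c",c.round(4),"d",d.round(3),np.degrees(np.arctan2(d[1],d[0])).round(2),"ends",a.round(4),b.round(4))
    # bars: grey pixels at z ~ .1
    rgb=pic["pixels"].astype(int); sat=rgb.max(2)-rgb.min(2)
    for n in ("near_bar","far_bar"):
        M=(rgb[:,:,2]>=rgb[:,:,0]-8)&(rgb.max(2)>60)&(C[:,:,2]>.08)&(C[:,:,2]<.125)&(C[:,:,1]>-.1)&(C[:,:,1]<.23)
        c0=np.array([.549,.07] if n=="near_bar" else [.695,.04])
        M&=np.abs((C[:,:,:2]-c0)@np.array([.98,-.2]))<.04
        P=C[M]
        c,d,a,b,e=line(P); print(nm,n,M.sum(),"c",c.round(4),np.degrees(np.arctan2(d[1],d[0])).round(2)-90,"ends",a.round(4),b.round(4))
```

```text
top dibber_thick 0.69 c [0.6063 0.05   0.083 ] d [ 0.976 -0.219 -0.001] -12.64 ends [0.5072 0.0722 0.0831] [0.7164 0.0253 0.0828]
top dibber_thick 0.51 c [0.6199 0.1135 0.0746] d [ 0.975 -0.22  -0.006] -12.73 ends [0.521  0.1358 0.0751] [0.734  0.0877 0.0739]
top dibber_thick 0.39 c [0.6078 0.0554 0.069 ] d [ 0.998 -0.063 -0.008] -3.6 ends [0.4117 0.0678 0.0705] [0.7603 0.0458 0.0677]
top near_bar 259 c [0.5481 0.0635 0.1052] -12.75 ends [ 0.523  -0.0474  0.1053] [0.574  0.1778 0.1052]
top far_bar 233 c [0.6948 0.0346 0.1056] -12.700000000000003 ends [ 0.6689 -0.0802  0.1058] [0.7196 0.1449 0.1054]
side dibber_mid 0.9 c [0.6155 0.1106 0.0739] d [ 0.975 -0.22   0.004] -12.71 ends [0.5176 0.1326 0.0735] [0.7151 0.0881 0.0743]
side dibber_mid 0.34 c [0.6007 0.032  0.0704] d [ 0.978 -0.207 -0.006] -11.96 ends [0.4231 0.0696 0.0715] [0.7339 0.0037 0.0695]
side dibber_thick 0.75 c [0.5996 0.0443 0.0808] d [ 0.975 -0.222 -0.006] -12.8 ends [0.5016 0.0666 0.0814] [0.6956 0.0225 0.0802]
side near_bar 4 c [0.5403 0.0472 0.107 ] -12.849999999999994 ends [ 0.5293 -0.001   0.1073] [0.5616 0.1407 0.1064]
side far_bar 15 c [0.6881 0.0329 0.1073] -10.180000000000007 ends [ 0.6718 -0.0579  0.1069] [0.7113 0.1619 0.1079]
```

```bash
cat >> h.py <<'E'
YAW=np.radians(-12.7); UX=np.array([np.cos(YAW),np.sin(YAW),0]); UY=np.array([-np.sin(YAW),np.cos(YAW),0]); UZ=np.array([0,0,1.])
O=np.array([.5628,.1265,0])   # lane point under near bar
def W(x,z,y=0): return O+UX*x+UY*y+UZ*z
def pose():
    s=get_state(); o=np.array(s["orientation"]); return np.array(s["tcp_pos"]),R.from_quat(o[[1,2,3,0]]),s
def goal_R(th,flip=1):  # tip-up tilt th deg
    th=np.radians(th); ax=np.cos(th)*UX+np.sin(th)*UZ; z=-( -np.sin(th)*UX+np.cos(th)*UZ); y=flip*UY; x=np.cross(y,z)
    return R.from_matrix(np.c_[x,y,z])
def delta(P1,R1,P0=None,R0=None):
    if P0 is None: P0,R0,_=pose()
    return (R0.inv().apply(P1-P0)*100).round(2),np.degrees((R0.inv()*R1).as_rotvec()).round(2)
E
python3 - <<'E'
from h import *
P,r,s=pose(); print(s["clock"],P,r.as_matrix().round(3).tolist())
for f in(1,-1): print(f,delta(W(.095,.23),goal_R(0,f)))
E
```

```text
1.85 [0.20193679 0.53844222 0.23131164] [[-0.936, 0.351, 0.0], [0.351, 0.936, 0.0], [-0.0, 0.0, -1.0]]
1 (array([-57.66, -24.6 ,   0.13]), array([ 0.01,  0.  , -7.86]))
-1 (array([-57.66, -24.6 ,   0.13]), array([ 0.0000e+00, -1.0000e-02,  1.7214e+02]))
```

```bash
python3 -m inch '[[-3.8,-1.6,0,0,0,0,4.5],[-3.8,-1.6,0,0,0,0,4.5],[-3.8,-1.6,0,0,0,0,4.5],[-3.8,-1.6,0,0,0,0,4.5],[-3.8,-1.6,0,0,0,0,4.5]]'; python3 -m inch '[[-3.8,-1.6,0,0,0,0,4.5],[-3.8,-1.6,0,0,0,0,4.5],[-3.8,-1.6,0,0,0,0,4.5],[-3.8,-1.6,0,0,0,0,4.5],[-3.8,-1.6,0,0,0,0,4.5]]'; python3 -m inch '[[-3.8,-1.6,0,0,0,0,4.5],[-3.8,-1.6,0,0,0,0,4.5],[-3.8,-1.6,0,0,0,0,4.5],[-3.8,-1.6,0,0,0,-4,4.5],[0,0,0,0,0,-3.9,4.5]]'
python3 - <<'E'
from h import *
print(delta(W(.095,.23),goal_R(0)),get_state()["clock"],get_state()["qvel"].round(3))
E
```

```text
clock: 2.35
tcp_pos: [0.3527, 0.3957, 0.2315]
orientation: [0.0, 0.178, 0.984, 0.0]
wrist_force: [0.3, 1.4, 0.1]
finger_gap: 0.0449
clock: 2.85
tcp_pos: [0.5027, 0.2538, 0.2315]
orientation: [0.0, 0.178, 0.984, 0.0]
wrist_force: [0.2, 0.3, 0.2]
finger_gap: 0.0445
clock: 3.35
tcp_pos: [0.6249, 0.1378, 0.2302]
orientation: [0.001, 0.111, 0.994, -0.0]
wrist_force: [0.0, 0.5, -0.6]
finger_gap: 0.045
(array([-3.69, -2.46,  0.03]), array([-0.05,  0.08, -0.1 ])) 3.35 [ 0.053 -0.033 -0.048  0.023  0.033 -0.641]
```

```bash
python3 -m inch '[[-3.7,-2.45,0,0,0,0,4.5],[0,0,4,0,0,0,4.5],[0,0,4,0,0,0,4.5],[0,0,2,0,0,0,4.5],[0,0,0,0,0,0,4.5]]'
python3 - <<'E'
from h import *
print(delta(W(.095,.0475),goal_R(0)),get_state()["clock"])
for n in("top","side"):
    p=vision.read_camera(n); 
    im=p["pixels"][:,:,::-1]; c=im[130:290,240:400] if n=="top" else im[140:270,240:400]
    cv2.imwrite(f"pics/a_{n}.png",cv2.resize(c,None,fx=3.7,fy=3.7,interpolation=cv2.INTER_CUBIC))
E
```

```text
clock: 3.85
tcp_pos: [0.6494, 0.1095, 0.127]
orientation: [-0.004, 0.11, 0.994, -0.001]
wrist_force: [-0.8, -0.1, 0.5]
finger_gap: 0.0451
(array([-0.73, -0.23,  7.95]), array([-0.11, -0.42,  0.02])) 3.85
```

View pics/a_side.png

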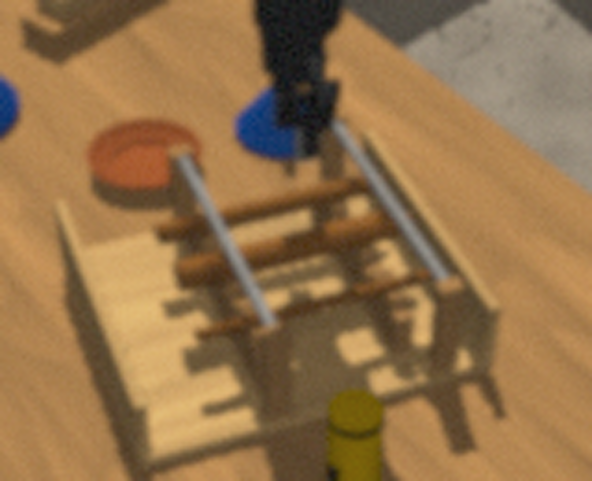

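View pics/a_top.png

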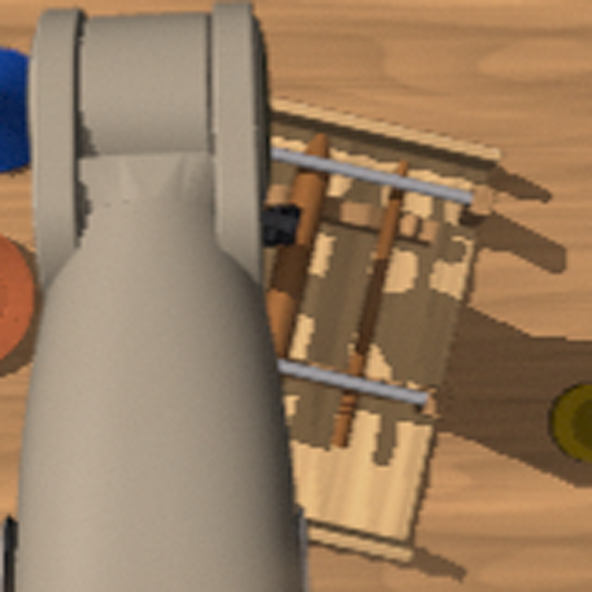

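The side view shows the gripper above the left-lane dibber, between the bars (fingers at crop (305,140)). The top view is blocked by the arm. I'll check that the arm has settled before descending.

Run:
```python
from h import *
print(delta(W(.095,.0475),goal_R(0)),get_state()["clock"],pose()[0])
```

```text
(array([-0.42, -0.35,  8.41]), array([ 0.  , -0.02,  0.05])) 3.95 [0.65214982 0.10989949 0.13163839]
```

```bash
python3 -m inch '[[-0.4,-0.35,2,0,0,0,4.5],[0,0,2,0,0,0,4.5],[0,0,2,0,0,0,4.5],[0,0,2,0,0,0,4.5],[0,0,0.4,0,0,0,4.5]]' 40;  python3 -m inch '[[0,0,0,0,0,0,4.5],[0,0,0,0,0,0,4.5]]'
python3 - <<'E'
from h import *
print(delta(W(.095,.0475),goal_R(0)),get_state()["clock"],pose()[0])
E
```

```text
clock: 4.45
tcp_pos: [0.6552, 0.1057, 0.0472]
orientation: [-0.0, 0.11, 0.994, 0.0]
wrist_force: [-0.1, -0.2, -0.6]
finger_gap: 0.0449
clock: 4.65
tcp_pos: [0.6567, 0.1057, 0.0494]
orientation: [0.002, 0.11, 0.994, 0.0]
wrist_force: [-0.1, -0.7, 0.6]
finger_gap: 0.0453
(array([ 0.12, -0.04,  0.19]), array([0.05, 0.18, 0.05])) 4.65 [0.65671517 0.1057312  0.04943326]
```

```bash
python3 -m inch '[[0,0,0.1,0,0,0,2.5],[0,0,0,0,0,0,2.2],[0,0,0,0,0,0,1.6],[0,0,0,0,0,0,1.2],[0,0,0,0,0,0,1.2]]' 45;  python3 -m inch '[[0,0,0,0,0,0,1],[0,0,0,0,0,0,1],[0,0,0,0,0,0,1]]'
python3 - <<'E'
from h import *
print(delta(W(.095,.0475),goal_R(0)),get_state()["clock"],pose()[0])
p=vision.read_camera("side"); im=p["pixels"][:,:,::-1]
cv2.imwrite("pics/b_side.png",cv2.resize(im[150:250,240:400],None,fx=5,fy=5,interpolation=cv2.INTER_CUBIC))
E
```

```text
clock: 5.15
tcp_pos: [0.6563, 0.1064, 0.0476]
orientation: [0.001, 0.11, 0.994, 0.001]
wrist_force: [0.6, 4.5, 4.9]
finger_gap: 0.0187
clock: 5.45
tcp_pos: [0.6562, 0.1064, 0.0476]
orientation: [0.001, 0.11, 0.994, 0.001]
wrist_force: [-0.4, 4.4, 6.5]
finger_gap: 0.0183
(array([ 0.06, -0.1 ,  0.01]), array([0.11, 0.12, 0.07])) 5.45 [0.6562264  0.10643115 0.0475786 ]
```

View pics/b_side.png

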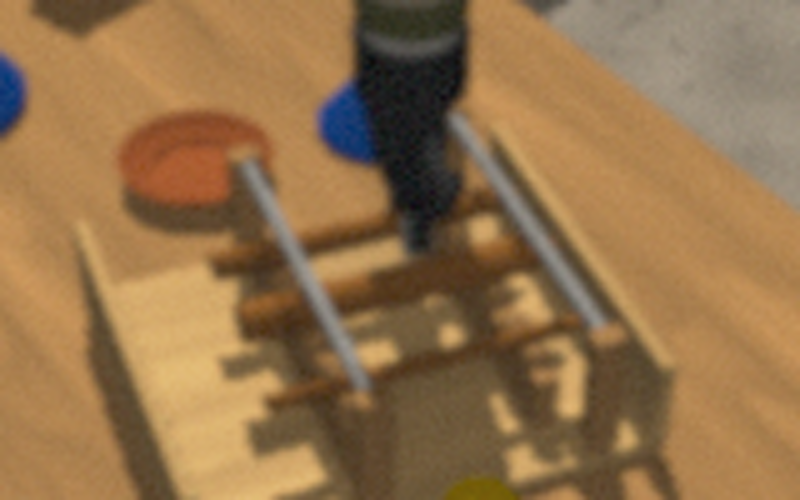

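The grip closed at 18.3 mm on the left dibber, roughly its 20 mm diameter. Next: lift 4 mm in the groove, then draw back about 48 mm (tool +x is rack −x).

```bash
python3 -m inch '[[0,0.1,-0.2,0,0,0,1],[0,0,-0.2,0,0,0,1],[1,0,0,0,0,0,1],[1,0,0,0,0,0,1],[1,0,0,0,0,0,1]]';  python3 -m inch '[[1,0,0,0,0,0,1],[0.7,0,0,0,0,0,1],[0,0,0,0,0,0,1],[0,0,0,0,0,0,1]]'
python3 - <<'E'
from h import *
print(delta(W(.047,.0515),goal_R(0)),get_state()["clock"],pose()[0])
q=vision.read_camera("side"); im=q["pixels"][:,:,::-1].copy()
cv2.imwrite("pics/c_side.png",cv2.resize(im[150:250,240:400],None,fx=5,fy=5,interpolation=cv2.INTER_CUBIC))
for n in("dibber_mid_tip","dibber_mid_tail"):
    for r in tip_of(q,n)[:2]:
        X=atz(q,[r["location"]],.0705)[0]; print(n,r["confidence"],np.round(r["location"]),"rack",((X-O)@UX).round(4),((X-O)@UY).round(4))
E
```

```text
clock: 6.0
tcp_pos: [0.6245, 0.1132, 0.0498]
orientation: [-0.001, 0.11, 0.994, -0.0]
wrist_force: [-0.6, 0.2, 0.1]
finger_gap: 0.0183
clock: 6.4
tcp_pos: [0.6098, 0.117, 0.0506]
orientation: [0.0, 0.11, 0.994, 0.0]
wrist_force: [1.1, -0.1, -0.7]
finger_gap: 0.0186
(array([ 0.1 , -0.1 , -0.09]), array([0.01, 0.05, 0.05])) 6.4 [0.60981393 0.1169549  0.05059503]
dibber_mid_tip 0.74 [330. 189.] rack 0.1304 0.0088
dibber_mid_tail 0.84 [272. 210.] rack -0.0847 -0.0228
```

View pics/c_side.png

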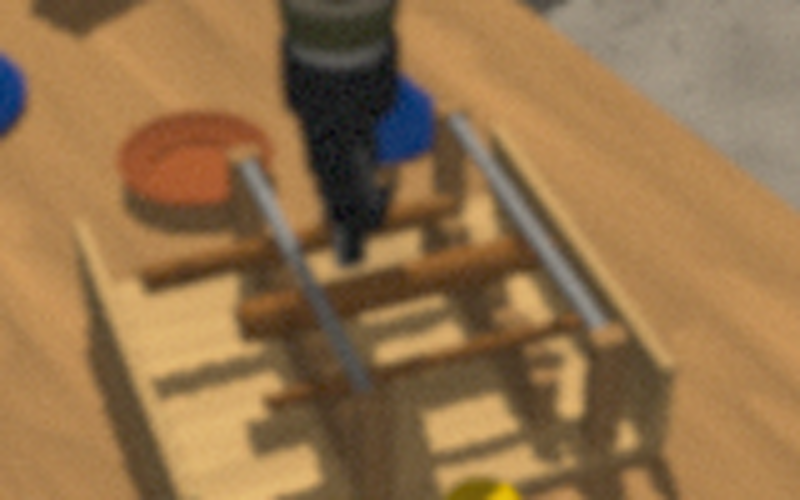

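The tip is now at rack x ≈ 130 mm, about 15 mm short of the far bar's near edge. It shows at crop (455,203), left of the bar. The lane has clear space, so I'll compute the tilt rows.

```bash
cat >> h.py <<'E'
def tp(th,a,s):
    t=np.radians(th); return W(s*np.cos(t)+.019*np.sin(t), a+s*np.sin(t)-.019*np.cos(t)), goal_R(th)
E
python3 - <<'E'
from h import *
seq=[(0,.0700,.048),(6,.072,.048),(12,.074,.048),(18,.0755,.048),(24,.077,.048),(30,.0785,.048),(30,.0785,.188)]
for A,B in zip(seq,seq[1:]): print(B,delta(*tp(*B),*tp(*A)))
print(delta(*tp(*seq[0])))
E
```

```text
(6, 0.072, 0.048) (array([-0.17,  0.  , -0.71]), array([ 0., -6., -0.]))
(12, 0.074, 0.048) (array([-0.19, -0.  , -0.71]), array([ 0., -6.,  0.]))
(18, 0.0755, 0.048) (array([-0.2 ,  0.  , -0.66]), array([ 0., -6., -0.]))
(24, 0.077, 0.048) (array([-0.22, -0.  , -0.65]), array([-0., -6., -0.]))
(30, 0.0785, 0.048) (array([-0.23,  0.  , -0.65]), array([ 0., -6.,  0.]))
(30, 0.0785, 0.188) (array([-14.,  -0.,  -0.]), array([0., 0., 0.]))
(array([ 0.04, -0.09, -0.06]), array([0.01, 0.04, 0.03]))
```

```bash
python3 -m inch '[[-0.17,0,-0.71,0,-6,0,1],[-0.19,0,-0.71,0,-6,0,1],[0,0,0,0,0,0,1]]'
python3 - <<'E'
from h import *
print(delta(*tp(12,.074,.048)),get_state()["wrist_force"],get_state()["clock"])
E
python3 -m inch '[[-0.2,0,-0.66,0,-6,0,1],[-0.22,0,-0.65,0,-6,0,1],[-0.23,0,-0.65,0,-6,0,1],[0,0,0,0,0,0,1],[0,0,0,0,0,0,1]]'
python3 - <<'E'
from h import *
print(delta(*tp(30,.0785,.048)),get_state()["wrist_force"],get_state()["ft_torque"],get_state()["clock"])
q=vision.read_camera("side"); im=q["pixels"][:,:,::-1].copy()
cv2.imwrite("pics/d_side.png",cv2.resize(im[150:250,240:400],None,fx=5,fy=5,interpolation=cv2.INTER_CUBIC))
def ax(s,th=30,a=.0785): t=np.radians(th); return W(s*np.cos(t),a+s*np.sin(t))
print(proj(q,[ax(-.0915),ax(.1285)]).round(), [(r["confidence"],np.round(r["location"])) for n in("dibber_mid_tip","dibber_mid_tail") for r in tip_of(q,n)[:1]])
E
```

```text
clock: 6.85
tcp_pos: [0.6085, 0.1167, 0.0636]
orientation: [0.103, 0.109, 0.989, -0.012]
wrist_force: [-1.4, -0.2, -0.8]
finger_gap: 0.0186
(array([-0.45, -0.05, -0.09]), array([-0.02, -0.16,  0.12])) [-1.41748901 -0.15300702 -0.83671647] 6.85
clock: 7.35
tcp_pos: [0.6129, 0.1163, 0.0852]
orientation: [0.256, 0.106, 0.96, -0.028]
wrist_force: [0.3, 0.2, 0.6]
finger_gap: 0.0183
(array([-0.03, -0.11, -0.07]), array([ 0.02, -0.19,  0.05])) [0.34802205 0.2021808  0.58249694] [0.07749046 0.41904525 0.02289165] 7.35
[[273. 214.]
 [326. 175.]] [(0.89, array([275., 211.]))]
```

View pics/d_side.png

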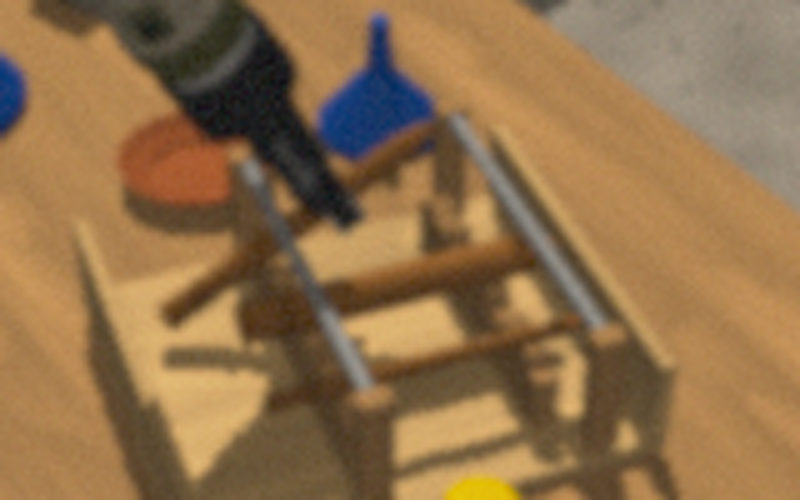

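The dibber is tilted 30°. Its tip at crop (440,128) stands in the gap, and its tail at pixel (275,213) matches the predicted (273,214), with no contact force. Now I'll pull it along its axis.

```bash
python3 -m inch '[[-1,0,0,0,0,0,1],[-1.5,0,0,0,0,0,1],[-1.5,0,0,0,0,0,1]]'; python3 -m inch '[[-1.5,0,0,0,0,0,1],[-1.5,0,0,0,0,0,1],[-1.5,0,0,0,0,0,1],[-1.5,0,0,0,0,0,1]]'
python3 -m inch '[[-1.5,0,0,0,0,0,1],[-1.5,0,0,0,0,0,1],[-1.5,0,0,0,0,0,1],[0,0,0,0,0,0,1],[0,0,0,0,0,0,1]]'
python3 - <<'E'
from h import *
print(delta(*tp(30,.0785,.193)),get_state()["wrist_force"],get_state()["ft_torque"],get_state()["clock"])
q=vision.read_camera("side"); im=q["pixels"][:,:,::-1].copy()
cv2.imwrite("pics/e_side.png",cv2.resize(im[120:250,240:400],None,fx=4.5,fy=4.5,interpolation=cv2.INTER_CUBIC))
E
```

```text
clock: 7.8
tcp_pos: [0.6483, 0.1082, 0.1062]
orientation: [0.257, 0.107, 0.96, -0.028]
wrist_force: [0.6, 0.3, 0.2]
finger_gap: 0.0188
clock: 8.2
tcp_pos: [0.6992, 0.0966, 0.1364]
orientation: [0.257, 0.107, 0.96, -0.028]
wrist_force: [-0.4, 0.2, -0.9]
finger_gap: 0.0189
clock: 8.7
tcp_pos: [0.7357, 0.0882, 0.1579]
orientation: [0.257, 0.107, 0.96, -0.028]
wrist_force: [-1.1, -0.2, -1.2]
finger_gap: 0.0186
(array([ 0.01, -0.07, -0.08]), array([ 0.01, -0.01, -0.  ])) [-1.11785166 -0.22643488 -1.24925361] [0.14187809 0.50222816 0.00489687] 8.7
```

View pics/e_side.png

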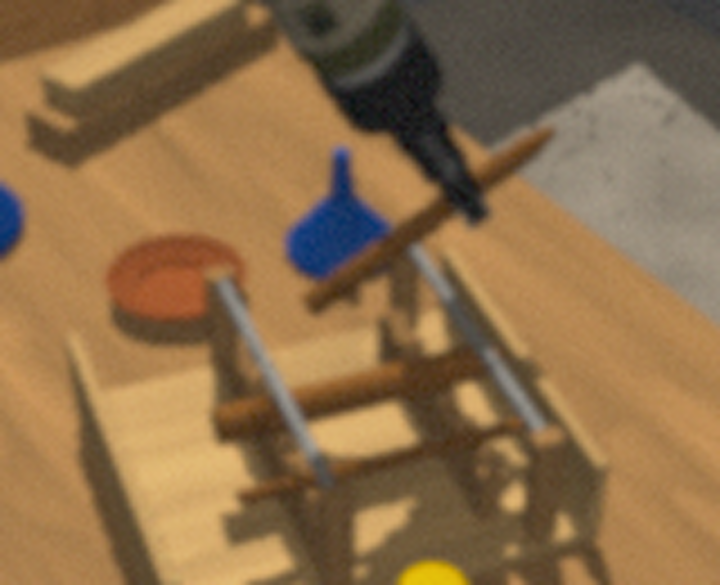

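Both ends are clear: the tail at crop (315,300) is beyond and above the near bar. The other two dibbers are still in their grooves. Now lifting straight up with a small retreat.

```bash
python3 -m inch '[[-1.0,0,-1.7,0,0,0,1],[-1.5,0,-2.6,0,0,0,1],[-1.5,0,-2.6,0,0,0,1],[-0.2,0,-3.4,0,0,0,1],[-0.2,0,-3.4,0,0,0,1]]'; python3 -m inch '[[-0.2,0,-3.4,0,0,0,1],[-0.2,0,-3.4,0,0,0,1],[-0.1,0,-1.7,0,0,0,1],[0,0,0,0,0,0,1],[0,0,0,0,0,0,1]]'
python3 -m inch '[[0,0,0,0,0,0,1],[0,0,0,0,0,0,1],[0,0,0,0,0,0,1],[0,0,0,0,0,0,1]]'
python3 - <<'E'
from h import *
P,r,s=pose(); print(s["clock"],s["wrist_force"],abs(s["qvel"]).max(),s["joint_pos"].round(2))
d=-r.as_matrix()[:,0]; g=P-.019*r.as_matrix()[:,2]
tail=g-d*.140; tip=g+d*.08; print("tail",tail,"tip",tip)
for n in("side","top"):
    q=vision.read_camera(n); im=q["pixels"][:,:,::-1].copy(); cv2.imwrite(f"pics/f_{n}.png",im)
    print(proj(q,[tail,tip]).round())
    C=cloud(q)
    for rr in silhouettes(q,"dibber_mid")[:3]:
        Z=C[rr["mask"]]; print(n,rr["confidence"],np.round(rr["location"]),rr["mask"].sum(),np.nanpercentile(Z[:,2],[5,50,95]).round(3))
E
```

```text
clock: 9.25
tcp_pos: [0.7041, 0.0954, 0.2984]
orientation: [0.256, 0.106, 0.96, -0.029]
wrist_force: [0.1, 0.4, -1.2]
finger_gap: 0.0184
clock: 9.75
tcp_pos: [0.6676, 0.1038, 0.3736]
orientation: [0.257, 0.106, 0.96, -0.029]
wrist_force: [0.5, -0.1, -1.0]
finger_gap: 0.0187
clock: 10.15
tcp_pos: [0.6682, 0.1035, 0.3735]
orientation: [0.257, 0.107, 0.96, -0.029]
wrist_force: [0.9, -0.4, -0.9]
finger_gap: 0.0183
10.15 [ 0.87920665 -0.35447361 -0.92019124] 0.005479157193942412 [ 0.11  0.1  -0.01  0.96 -0.16  0.29]
tail [0.54053748 0.13220701 0.3201362 ] tip [0.7265692  0.09041744 0.42988972]
[[284. 134.]
 [346.  88.]]
side 0.88 [312. 112.] 491 [-0.533  0.369  0.426]
[[280. 231.]
 [298. 135.]]
top 0.79 [295. 155.] 376 [0.397 0.416 0.432]
```

View pics/f_side.png

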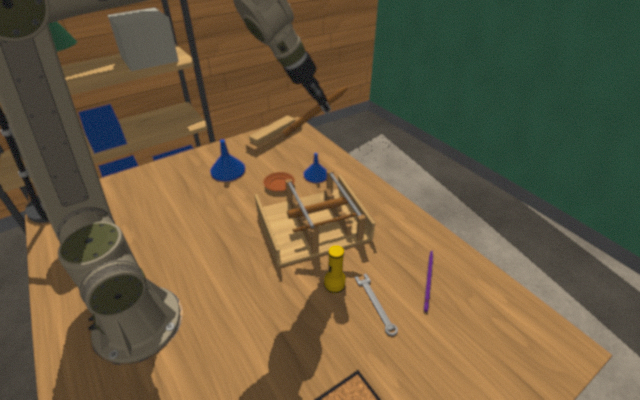

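View pics/f_top.png

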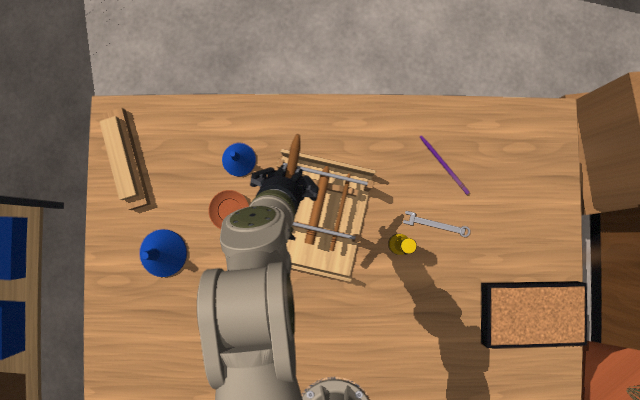

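The dibber is held still, from its tail at z ≈ 0.32 m to its tip at 0.43 m, about 0.2 m above the bars. In the side view it runs from (284,134) to (346,88). The torch (336,268), funnel (316,168), saucer (279,184) and spanner (377,305) have not moved, and the other two dibbers are in their grooves.

Run:
```python
from workcell import workorder
print(workorder.hand_in())
```

```text
the job is handed in; nothing more can be done
None
```

I took the 20 mm dibber out of the rack and handed the job in at about 10.3 s, with it still held in the gripper. It was in the left lane, at rack y = +65 mm. I lifted it 4 mm in its groove and drew it back about 48 mm, which left its tip about 15 mm short of the far bar. Then I tilted it 30° up through the gap, pulled it out slantwise and lifted it.

**Final hold:** The grip was closed at 18.3 mm, under the nominal 20 mm, but steady throughout. Wrist force was about 1 N and the joints were still. The tail is at about z = 0.32 m and the tip at 0.43 m, so the lowest point is about 0.2 m above the bars.

**Other objects:** In the last pictures the other two dibbers are still in their grooves. The torch, funnel, saucer and spanner are where they started.

**Disagreements:**
- The two cameras differed by 3–4 mm on the dibber's sideways position. The higher force readings, about 4 N sideways and 6.5 N up, came while the gripper closed on it.
- The networks sometimes gave one dibber's name to another, so I chose by thickness and top height.
- In the last side view, part of the dibber mask fell on the background, so its lowest depth readings are not meaningful.

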